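# Sort culture flasks into their colour-coded trays

## Task

Put each of the four flat culture flasks, one after another, into the tray of the same colour as its cap, lying flat on the tray's floor inside the rim, lengthwise, the cap at either end. Keep the flasks about level all the way, and leave the two upright vials standing where they are, even though their caps have the same colours.

Things in the scene. Friction and masses are not known exactly. Their poses are not given: they have to be found in the camera images.
- green_flask: Flat frosted culture flask with a green cap, loose, 40-85 g, lying flat; 90 mm long (x) x 44 wide (y) x 26 high (z). Origin: centre of the underside of its 90 x 44 footprint. x points to the cap (roughly away from or towards the robot at the start), z up. The straight-sided 44 wide body spans x -45 to +17 mm (grip across y, e.g. at the origin); the cap, 25 diameter, spans +27 to +45.
- green_tray: Green rectangular tray for one flask, fixed, empty at the start: outside 118 mm (x) x 74 (y) x 8 high, floor 4 thick, rim 4 thick standing 4 above the floor; inside 110 x 66, so a flask has about 10 mm to spare on each side. Origin: centre of the underside, on the bench. x along its length (roughly away from the robot), z up.
- red_flask: Flat frosted culture flask with a red cap, loose, 40-85 g, lying flat; 90 mm long (x) x 44 wide (y) x 26 high (z). Origin: centre of the underside of its 90 x 44 footprint. x points to the cap (roughly away from or towards the robot at the start), z up. The straight-sided 44 wide body spans x -45 to +17 mm (grip across y, e.g. at the origin); the cap, 25 diameter, spans +27 to +45.
- red_tray: Red rectangular tray for one flask, fixed, empty at the start: outside 118 mm (x) x 74 (y) x 8 high, floor 4 thick, rim 4 thick standing 4 above the floor; inside 110 x 66, so a flask has about 10 mm to spare on each side. Origin: centre of the underside, on the bench. x along its length (roughly away from the robot), z up.
- blue_flask: Flat frosted culture flask with a blue cap, loose, 40-85 g, lying flat; 90 mm long (x) x 44 wide (y) x 26 high (z). Origin: centre of the underside of its 90 x 44 footprint. x points to the cap (roughly away from or towards the robot at the start), z up. The straight-sided 44 wide body spans x -45 to +17 mm (grip across y, e.g. at the origin); the cap, 25 diameter, spans +27 to +45.
- blue_tray: Blue rectangular tray for one flask, fixed, empty at the start: outside 118 mm (x) x 74 (y) x 8 high, floor 4 thick, rim 4 thick standing 4 above the floor; inside 110 x 66, so a flask has about 10 mm to spare on each side. Origin: centre of the underside, on the bench. x along its length (roughly away from the robot), z up.
- yellow_flask: Flat frosted culture flask with a yellow cap, loose, 40-85 g, lying flat; 90 mm long (x) x 44 wide (y) x 26 high (z). Origin: centre of the underside of its 90 x 44 footprint. x points to the cap (roughly away from or towards the robot at the start), z up. The straight-sided 44 wide body spans x -45 to +17 mm (grip across y, e.g. at the origin); the cap, 25 diameter, spans +27 to +45.
- yellow_tray: Yellow rectangular tray for one flask, fixed, empty at the start: outside 118 mm (x) x 74 (y) x 8 high, floor 4 thick, rim 4 thick standing 4 above the floor; inside 110 x 66, so a flask has about 10 mm to spare on each side. Origin: centre of the underside, on the bench. x along its length (roughly away from the robot), z up.
- red_vial: Small upright round vial with a red screw cap, to be left alone: frosted body 34 mm diameter, cap 29 mm diameter, 52 mm high in all, about 60 g, loose. Origin: centre of its underside, z up.
- blue_vial: Small upright round vial with a blue screw cap, to be left alone: frosted body 34 mm diameter, cap 29 mm diameter, 52 mm high in all, about 60 g, loose. Origin: centre of its underside, z up.
Things that resemble listed ones, but are neither listed nor needed, are in the scene too. What is shaped like the yellow_flask but brown or pink is not meant.

How it is judged:
At the end, for the whole second after the job is handed in: Each flask rests released in its cap colour's tray: centre within 13 mm of the tray's along each tray axis, underside at most 2.5 mm above the floor, within 0.06 rad of level and 0.35 rad of the tray's length (cap at either end); vials upright within 0.1 rad, moved under 30 mm (x of green_flask in the frame of green_tray between -0.013 and 0.013 m and y of green_flask in the frame of green_tray between -0.013 and 0.013 m and z of green_flask in the frame of green_tray between 0.002 and 0.0065 m and angle between each of green_flask, red_flask, blue_flask, yellow_flask's own z axis and vertical below 0.06 rad and angle between the x axis of green_flask and the x axis of green_tray, either way round below 0.35 rad and linear speed of each of green_flask, red_flask, blue_flask, yellow_flask below 0.02 m/s and angular speed of each of green_flask, red_flask, blue_flask, yellow_flask below 0.2 rad/s and x of red_flask in the frame of red_tray between -0.013 and 0.013 m and y of red_flask in the frame of red_tray between -0.013 and 0.013 m and z of red_flask in the frame of red_tray between 0.002 and 0.0065 m and angle between the x axis of red_flask and the x axis of red_tray, either way round below 0.35 rad and x of blue_flask in the frame of blue_tray between -0.013 and 0.013 m and y of blue_flask in the frame of blue_tray between -0.013 and 0.013 m and z of blue_flask in the frame of blue_tray between 0.002 and 0.0065 m and angle between the x axis of blue_flask and the x axis of blue_tray, either way round below 0.35 rad and x of yellow_flask in the frame of yellow_tray between -0.013 and 0.013 m and y of yellow_flask in the frame of yellow_tray between -0.013 and 0.013 m and z of yellow_flask in the frame of yellow_tray between 0.002 and 0.0065 m and angle between the x axis of yellow_flask and the x axis of yellow_tray, either way round below 0.35 rad and distance of each of red_vial, blue_vial from where it was at the start of the episode below 0.03 m and angle between each of red_vial, blue_vial's own z axis and vertical below 0.1 rad); the robot touches nothing.
It fails at once if a flask is tipped more than 0.6 rad from level (angle between any of green_flask, red_flask, blue_flask, yellow_flask's own z axis and vertical above 0.6 rad).
It fails at once if the red-capped vial is shifted more than 30 mm or knocked over (distance of red_vial from where it was at the start of the episode above 0.03 m or angle between red_vial's own z axis and vertical above 0.4 rad).
It fails at once if the blue-capped vial is shifted more than 30 mm or knocked over (distance of blue_vial from where it was at the start of the episode above 0.03 m or angle between blue_vial's own z axis and vertical above 0.4 rad).
It also fails if it takes over 106 s, if anything falls off the work surface, if the arm or the gripper's body presses on something with over 40 N, if the wrist force passes 120 N, or if a joint passes its speed limit or range.

## Robot

A 6-joint arm with a two-finger parallel gripper is mounted at the origin on the work surface. World frame = base frame: x ahead of the robot, y to its left, z up, the work surface at z = 0. Lengths are in m, angles in rad, forces in N, time in s.
With the tool pointing down it reaches from about 0.35 to 0.775 m from the base axis. Payload 5.5 kg.
Tool frame: the origin (TCP) lies on the centre line of the jaws, within the pads' length; the fingertips stand 11 mm ahead of it and the grasp point (between the pads) lies 8 mm behind it (env.nose_length is the distance from the TCP to the fingertips, in m); x points along the fingers, z is the direction in which the jaws open and shut, and the axes are right-handed (so a half turn about x gives the same grasp; the last joint's range is limited). The gripper opens to 85 mm and grips with 20 to 120 N. Pads are 22 mm wide; open, the fingers measure 114 mm over their backs; the gripper's body (76 mm by 85 mm) begins 54 mm behind the grasp point. The pads swing forward as they close: fully open they stand 13 mm farther back than shut.
Start: joints at [-1.41, 0.313, 0.046, 1.304, 0, 1.431], TCP at [0.17, -0.549, 0.242] pointing down, gripper open.
Joint ranges: [-2.76, 2.76], [-0.86, 1.69], [-1.03, 1.26], [-2.2, 2.34], [-1.47, 1.5], [-3.14, 3.14]. Speed limits (rad/s): [2.57, 2.57, 3.14, 3.14, 3.14, 3.14].

## Interface

Orientations are given as a unit quaternion [w, x, y, z].
In Python, from workcell import env gives the robot as it stands. The module is installed in compiled form; this text tells all that it offers.
- The arm moves only by the tool step_arm, never from a script. Its argument "moves" is a list that holds one entry, the list of rows, each a list of 7 numbers: the turn, a rotation vector about the tool's x, y, z in rad, then the shift along the tool's x, y, z in m, then the opening, from 0 (shut) to 1 (fully open). In form: [[[rx, ry, rz, tx, ty, tz, grip], ...]]. A call has 1 to 12 rows; each row is the pose to reach, as a shift and turn from the pose measured when the call began, along the tool's axes at that moment; what a row does not reach only later rows make up. A row lasts 1/10 s, in which the tool goes at most 50 mm and 8.59 degrees, less where a joint would pass 70% of its speed; a pose out of reach is approached as far as the arm can. A call with a gripper value outside its range is refused whole. The fingers move at their own pace and stop on an object; "force" is the grip in N (left out, the last holds). Time passes only in rows, so rows that repeat a pose let the fingers close. It gives the time, the measured TCP pose, the force and the opening at its end, in the units of the state.
- env.get_state(): the state, without advancing time (a new reading comes with each control period).
- env.read_camera(name): name is "side" or "top" or "wrist"; returns (picture, depth): 480x640x3 uint8, red, green, blue; 480x640 float32, m along the optical axis (not along the pixel's ray), 0 where there is no reading.
- env.get_calibration(name): a dict with "mtx" (3x3 intrinsics, pixels), "camera_from_world" (4x4, takes a point from world to camera coordinates); the wrist camera has in their place "T_tool_cam" (4x4, takes a point from camera to tool coordinates, whose origin is the TCP and whose axes are the tool frame's). Camera axes: x right, y down, z forward; pixel columns grow to the right and rows downward; lengths in m; the calibration is good to about 2 mm. The wrist camera is an equidistant fisheye: a pixel r from the principal point sees the ray r / f radians off the axis. A picture is of the moment at which its call begins: read the wrist's pose just before it. get_calibration takes no time and is no camera call.
- env.hand_in(): hands the job in, once; it reports no verdict.
Trained networks look in the newest picture that a camera, given by its name, has taken for a name from the list of things; names that differ only in an ending like _2 or _b are one class to them, and where a whole thing is asked for, a point or a joint stands for the part that bears it (a point fixed in the world has none). Each returns a list of dicts, best first, with "confidence" (0 to 1); they miss things now and then, are a little off and sometimes report something else, mostly with a low value. They report only what shows in the picture. A call takes as long as a camera call. They do not tell look-alikes from the thing itself.
- env.boxes_of(camera, thing): "uv" ([column, row] in pixels, amid what is visible of it).
- env.silhouettes(camera, thing): "mask" (480x640 bool, what is visible of it) and "uv" ([column, row] in pixels, amid what is visible of it).
The state is a dict: "clock": time; "joint_pos": joint angles; "qvel": joint speeds; "tau": joint torques, N m; "tcp_pos": TCP position; "orientation": TCP orientation; "wrist_force": force on the tool from outside, world axes, zero at the start; "ft_torque": the same for the moment, N m; "finger_gap": finger opening in m.
Only numpy, scipy, OpenCV 4.12 (cv2) and the standard library are available. Lean on these libraries where they do the work, as an engineer would, in place of code of your own. Each camera call takes 0.05 s, during which the arm holds its last target.

## Working session

There is one attempt and no reset: what is moved stays moved. The work goes in short steps, Python scripts to look and compute and a tool call to move; the robot and the scene stay as the last step left them, time stands still between calls to the robot, and variables do not carry over. Pictures are saved under pics/ and viewed, and the job is handed in when it is done.

Besides the shell and the picture viewer there is one more tool, called after ">>>" as name([rows], argument=value, ...), one row to a line, values as JSON. step_arm: Moves the arm, as the interface text tells. Its arguments: {"type":"object","properties":{"moves":{"type":"array","items":{"type":"array","items":{"type":"array","items":{"type":"number"}}}},"force":{"type":"number"}},"required":["moves"]}

```bash
mkdir -p pics; ls; python3 - <<'E'
from workcell import env
import cv2,numpy as np
s=env.get_state();print(s)
for n in("top","side"):
    p,d=env.read_camera(n);cv2.imwrite(f"pics/{n}0.png",p[:,:,::-1]);np.save(f"{n}0.npy",d)
    c=env.get_calibration(n);print(n,c)
print(env.get_calibration("wrist"),env.nose_length)
E
```

```text
pics
{'clock': 0.0, 'joint_pos': array([-1.40958825e+00,  3.13998734e-01,  4.49508261e-02,  1.30360230e+00,
        1.38933134e-05,  1.43121824e+00]), 'qvel': array([-0.00111743, -0.00082324,  0.00021685,  0.00062907,  0.00061508,
       -0.00053858]), 'tau': array([-5.44173727e-04, -4.80623531e+01,  2.98533261e+01,  1.92612503e-02,
       -1.96937904e-04, -9.26087154e-07]), 'tcp_pos': array([ 0.17028077, -0.54867919,  0.2413983 ]), 'orientation': array([ 0.56880426,  0.4199045 ,  0.5697343 , -0.41898062]), 'wrist_force': array([-0.60480563, -0.04014724,  0.84298339]), 'ft_torque': array([-0.01686689,  0.00104554,  0.06777936]), 'finger_gap': 0.08545255123837237}
top {'mtx': array([[518.31779393,   0.        , 332.10375316],
       [  0.        , 518.31779393, 238.797718  ],
       [  0.        ,   0.        ,   1.        ]]), 'camera_from_world': array([[ 0.01653783, -0.99985416, -0.00426193, -0.01811808],
       [-0.99747354, -0.01620363, -0.0691663 ,  0.49278494],
       [ 0.06908716,  0.00539502, -0.99759604,  0.90465758],
       [ 0.        ,  0.        ,  0.        ,  1.       
[... 265 characters left out ...]
0.27080011,  0.67496316, -0.68636144,  0.17334401],
       [ 0.25857996, -0.63579399, -0.72725677,  1.00872903],
       [ 0.        ,  0.        ,  0.        ,  1.        ]])}
{'mtx': array([[371.64829954,   0.        , 318.40967385],
       [  0.        , 371.64829954, 239.40579382],
       [  0.        ,   0.        ,   1.        ]]), 'T_tool_cam': array([[ 1.29419394e-03, -3.24991430e-01,  9.45716075e-01,
        -1.31752825e-01],
       [-2.34377136e-04, -9.45716940e-01, -3.24991407e-01,
         8.50436226e-02],
       [ 9.99999135e-01,  1.98947683e-04, -1.30011169e-03,
        -5.15020924e-04],
       [ 0.00000000e+00,  0.00000000e+00,  0.00000000e+00,
         1.00000000e+00]])} 0.011
```

View pics/top0.png

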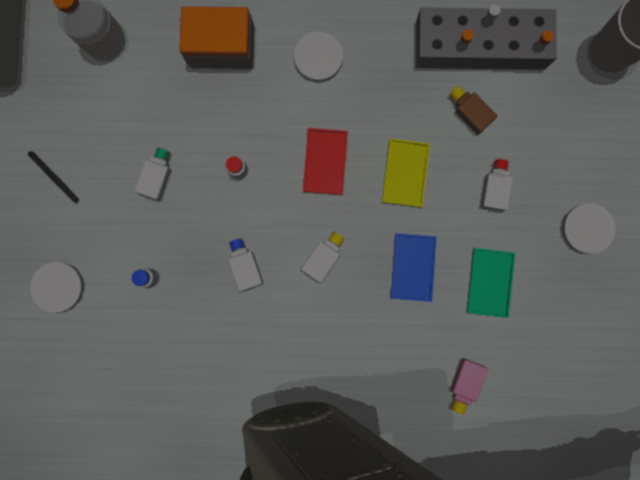

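View pics/side0.png

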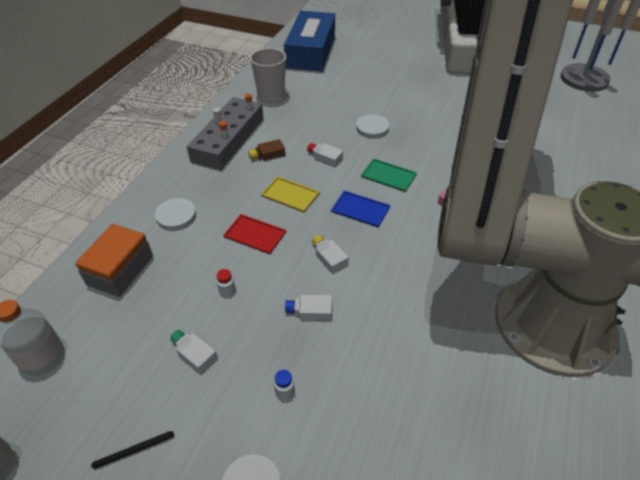

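```bash
cat > h.py <<'E'
from workcell import env
import cv2,numpy as np
def cloud(n,d):
    c=env.get_calibration(n);K=c["mtx"];T=np.linalg.inv(c["camera_from_world"])
    v,u=np.mgrid[0:480,0:640]
    P=np.stack([(u-K[0,2])/K[0,0]*d,(v-K[1,2])/K[1,1]*d,d],-1)
    return P@T[:3,:3].T+T[:3,3]
def plane(n,uv,z):
    c=env.get_calibration(n);K=c["mtx"];T=np.linalg.inv(c["camera_from_world"])
    r=T[:3,:3]@np.array([(uv[0]-K[0,2])/K[0,0],(uv[1]-K[1,2])/K[1,1],1]);o=T[:3,3]
    return o+r*(z-o[2])/r[2]
def rect(pts):
    (cx,cy),(w,h),a=cv2.minAreaRect(pts.astype(np.float32)*1000)
    a=np.radians(a)
    if w<h: w,h,a=h,w,a+np.pi/2
    a=(a+np.pi/2)%np.pi-np.pi/2
    return cx,cy,w,h,a
E
python3 - <<'E'
from h import *
env.read_camera("top")
p,d=env.read_camera("top");W=cloud("top",d)
for t in ["green","red","blue","yellow"]:
  for k in ["_flask","_tray"]:
    for r in env.silhouettes("top",t+k):
      m=r["mask"];z=np.median(W[m][:,2]);
      zz=.026 if k=="_flask" else .008
      vs,us=np.nonzero(m);pts=np.array([plane("top",(u,v),zz)[:2] for u,v in zip(us,vs)])
      print(t+k,round(r["confidence"],2),np.round(r["uv"]),"area",m.sum(),"z pct",np.round(np.percentile(W[m][:,2],[5,50,95]),4),"rect mm",np.round(rect(pts),3))
for t in ["red_vial","blue_vial"]:
  for r in env.boxes_of("top",t): print(t,r["confidence"],r["uv"],plane("top",r["uv"],.052))
E
```

```text
green_flask 0.61 [155. 174.] area 1245 z pct [0.0071 0.0235 0.0267] rect mm [ 6.05983e+02  3.05655e+02  9.05100e+01  5.23260e+01 -3.20000e-01]
green_tray 0.91 [493. 280.] area 2881 z pct [-0.0002  0.0031  0.0077] rect mm [ 4.20767e+02 -2.94827e+02  1.19439e+02  7.84320e+01 -1.01000e-01]
red_flask 0.73 [500. 190.] area 1280 z pct [0.0025 0.0236 0.0268] rect mm [ 5.94394e+02 -3.03179e+02  9.52100e+01  5.10240e+01 -1.66000e-01]
blue_flask 0.65 [242. 268.] area 1142 z pct [0.017  0.0238 0.0269] rect mm [4.46835e+02 1.45500e+02 8.91850e+01 4.64470e+01 3.48000e-01]
blue_tray 0.95 [415. 268.] area 2699 z pct [0.0001 0.0031 0.0075] rect mm [ 4.46134e+02 -1.56567e+02  1.17433e+02  7.44440e+01 -6.20000e-02]
yellow_flask 0.81 [464. 383.] area 1338 z pct [0.0073 0.0238 0.0271] rect mm [ 240.592 -244.957   91.441   51.055   -0.386]
yellow_flask 0.73 [475. 108.] area 1140 z pct [0.0113 0.024  0.027 ] rect mm [ 733.112 -254.616   87.878   49.645    0.745]Traceback (most recent call last):
  File "<stdin>", line 9, in <module>
  File "h.py", line 9, in plane
    c=env.get_calibration(n);K=c["mtx"];T=np.linalg.inv(c["camera_from_world"])
ValueError: time passes only in moves, steps and waits
```

```bash
cat > m.py <<'E'
from h import *
import sys
p=cv2.imread("pics/top0.png");d=np.load("top0.npy");W=cloud("top",d)
hsv=cv2.cvtColor(p,cv2.COLOR_BGR2HSV)
F=dict(green=((153,178),(160,154)),red=((497,193),(501,165)),blue=((245,270),(236,244)),yellow=((321,262),(336,240)))
T=dict(green=(491,283),red=(326,161),blue=(413,268),yellow=(406,173))
for n,(b,c) in F.items():
    y,x=np.mgrid[0:480,0:640];near=np.hypot(x-b[0],y-b[1])<30
    m=(near&(W[...,2]>.02)&(W[...,2]<.035)&(hsv[...,1]<60)).astype(np.uint8)
    k,l,st,ce=cv2.connectedComponentsWithStats(m);i=1+np.argmax(st[1:,4]);m=l==i
    q=W[m];r=rect(np.array([plane("top",(u,v),.026)[:2] for v,u in zip(*np.nonzero(m))]))
    nc=(np.hypot(x-c[0],y-c[1])<12)&(hsv[...,1]>110)
    cc=np.array([plane("top",(u,v),.02)[:2] for v,u in zip(*np.nonzero(nc))]).mean(0)*1000
    dv=cc-np.array(r[:2]);print(n,"body",m.sum(),np.round(r,3),"mean",np.round(q.mean(0)*1000,1),"cap",np.round(cc,1),nc.sum(),"d",round(np.hypot(*dv),1),"ang(body->cap)",round(np.arctan2(dv[1],dv[0]),3))
    a=r[4] if np.cos(r[4])*dv[0]+np.sin(r[4])*dv[1]>0 else r[4]+np.pi
    e=np.array([np.cos(a),np.sin(a)]);print("   origin from body centre",np.round(np.array(r[:2])+14*e,1),"yaw",round(a,3))
for n,b in T.items():
    near=np.hypot(x-b[0],y-b[1])<45
    h=hsv[b[1],b[0],0].astype(int);m=(near&(abs(hsv[...,0].astype(int)-h)<12)&(hsv[...,1]>110)).astype(np.uint8)
    k,l,st,ce=cv2.connectedComponentsWithStats(m);m=l==1+np.argmax(st[1:,4])
    print(n,"tray",np.round(rect(np.array([plane("top",(u,v),.008)[:2] for v,u in zip(*np.nonzero(m))])),3))
for n,b in dict(red_vial=(234,164),blue_vial=(140,278)).items():
    nc=(np.hypot(x-b[0],y-b[1])<14)&(hsv[...,1]>110); 
    print(n,np.array([plane("top",(u,v),.052)[:2] for v,u in zip(*np.nonzero(nc))]).mean(0),nc.sum())
E
python3 m.py
```

```text
green body 913 [ 5.98378e+02  3.11300e+02  7.10610e+01  4.51630e+01 -3.07000e-01] mean [597.1 313.   23.9] cap [641.4 298.6] 112 d 44.9 ang(body->cap) -0.288
   origin from body centre [611.7 307.1] yaw -0.307
red body 925 [ 5.86546e+02 -3.02984e+02  7.10390e+01  4.45420e+01 -1.67000e-01] mean [ 585.1 -303.3   24.4] cap [ 632.3 -309.7] 118 d 46.3 ang(body->cap) -0.145
   origin from body centre [ 600.4 -305.3] yaw -0.167Traceback (most recent call last):
  File "m.py", line 11, in <module>
    q=W[m];r=rect(np.array([plane("top",(u,v),.026)[:2] for v,u in zip(*np.nonzero(m))]))
                            ~~~~~^^^^^^^^^^^^^^^^^^
  File "h.py", line 9, in plane
    c=env.get_calibration(n);K=c["mtx"];T=np.linalg.inv(c["camera_from_world"])
ValueError: time passes only in moves, steps and waits
```

```bash
python3 - <<'E'
s=open('h.py').read()
s=s.replace("def cloud",'''import json,functools
@functools.lru_cache(None)
def cal(n): return env.get_calibration(n)
def cloud''').replace('c=env.get_calibration(n)','c=cal(n)')
open('h.py','w').write(s)
s=open('m.py').read().replace("14*e","9*e");open('m.py','w').write(s)
E
python3 m.py
```

```text
green body 913 [ 5.98378e+02  3.11300e+02  7.10610e+01  4.51630e+01 -3.07000e-01] mean [597.1 313.   23.9] cap [641.4 298.6] 112 d 44.9 ang(body->cap) -0.288
   origin from body centre [607.  308.6] yaw -0.307
red body 925 [ 5.86546e+02 -3.02984e+02  7.10390e+01  4.45420e+01 -1.67000e-01] mean [ 585.1 -303.3   24.4] cap [ 632.3 -309.7] 118 d 46.3 ang(body->cap) -0.145
   origin from body centre [ 595.4 -304.5] yaw -0.167
blue body 940 [4.38415e+02 1.43371e+02 7.06630e+01 4.36790e+01 3.51000e-01] mean [436.6 143.2  24.1] cap [480.6 159.8] 115 d 45.3 ang(body->cap) 0.372
   origin from body centre [446.9 146.5] yaw 0.351
yellow body 940 [456.076   7.159  70.434  43.766  -0.587] mean [454.7   8.1  24.2] cap [493.6 -17.4] 123 d 44.8 ang(body->cap) -0.58
   origin from body centre [463.6   2.2] yaw -0.587
green tray [ 4.20446e+02 -2.94329e+02  1.16719e+02  7.45150e+01 -1.07000e-01]
red tray [ 6.3551e+02  5.6270e+00  1.1786e+02  7.3198e+01 -6.4000e-02]
blue tray [ 4.45570e+02 -1.55831e+02  1.16741e+02  7.37380e+01 -6.50000e-02]
yellow tray [ 6.16410e+02 -1.40891e+02  1.18018e+02  7.38120e+01 -1.14000e-01]
red_vial [0.61738831 0.16243297] 202
blue_vial [0.4192237  0.31674288] 214
```

```bash
cat >> h.py <<'E'
from scipy.spatial.transform import Rotation as R
def go(x,y,z,yaw,s=None):
    "target pose in mm, tool down, jaws across a flask of yaw"
    s=s or env.get_state();q=s["orientation"];A=R.from_quat(np.r_[q[1:],q[0]])
    best=None
    for k in(1,-1):
        zt=k*np.array([-np.sin(yaw),np.cos(yaw),0]);xt=np.array([0,0,-1.]);B=R.from_matrix(np.c_[xt,np.cross(zt,xt),zt])
        rv=(A.inv()*B).as_rotvec()
        if best is None or np.linalg.norm(rv)<np.linalg.norm(best):best=rv
    t=A.inv().apply(np.array([x,y,z])/1000-s["tcp_pos"])
    print("clock",round(s["clock"],2),"tcp",np.round(s["tcp_pos"]*1000,1),"gap",round(s["finger_gap"]*1000,1),"F",np.round(s["wrist_force"],1),"| go",np.round(best,3),np.round(t,4))
E
python3 - <<'E'
from h import *
p,d=env.read_camera("wrist");cv2.imwrite("pics/w0.png",p[:,:,::-1]);np.save("w0.npy",d)
s=env.get_state();q=s["orientation"];print(R.from_quat(np.r_[q[1:],q[0]]).as_matrix().round(3))
go(596,-304,120,-.16)
E
```

```text
[[ 0.     0.955  0.296]
 [-0.     0.296 -0.955]
 [-1.    -0.     0.   ]]
clock 0.6 tcp [ 170.4 -549.2  242.3] gap 85.3 F [0.1 0.1 0.3] | go [ 0.461  0.    -0.   ] [ 0.1223  0.4792 -0.1081]
```

View pics/w0.png

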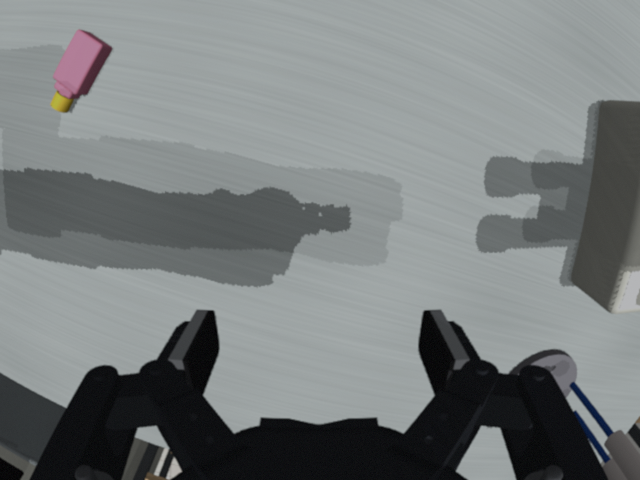

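```bash
python3 - <<'E'
from h import *
d=np.load("w0.npy");c=cal("wrist");K=c["mtx"];T=c["T_tool_cam"]
for u,v in[(206,313),(205,316),(200,330),(212,320),(433,316),(430,313),(440,330),(205,345),(190,345)]:
    x=(u-K[0,2])/K[0,0];y=(v-K[1,2])/K[1,1];th=np.hypot(x,y);ray=np.array([x/th*np.sin(th),y/th*np.sin(th),np.cos(th)])
    P=ray/ray[2]*d[v,u];print((u,v),d[v,u].round(4),(T[:3,:3]@P+T[:3,3]).round(4))
E
```

```text
(206, 313) 0.1397 [-0.0091  0.0123 -0.0449]
(205, 316) 0.1377 [-0.0112  0.0122 -0.0447]
(200, 330) 0.128 [-0.0215  0.0123 -0.0438]
(212, 320) 0.1422 [-0.0078  0.0084 -0.0432]
(433, 316) 0.1369 [-0.0119  0.0126  0.0436]
(430, 313) 0.1403 [-0.0084  0.0119  0.0434]
(440, 330) 0.1268 [-0.0224  0.0128  0.0433]
(205, 345) 0.1312 [-0.0206  0.005  -0.0432]
(190, 345) 0.119 [-0.031   0.0121 -0.0448]
```

>>> step_arm([
  [[0.12,0,0,0.02,0.05,-0.01,1],[0.24,0,0,0.04,0.1,-0.02,1],[0.36,0,0,0.07,0.15,-0.03,1],[0.46,0,0,0.1,0.2,-0.045,1],[0.46,0,0,0.122,0.24,-0.055,1],[0.46,0,0,0.122,0.29,-0.065,1],[0.46,0,0,0.122,0.335,-0.076,1],[0.46,0,0,0.122,0.38,-0.086,1],[0.46,0,0,0.122,0.43,-0.097,1],[0.46,0,0,0.122,0.479,-0.108,1],[0.46,0,0,0.122,0.479,-0.108,1],[0.46,0,0,0.122,0.479,-0.108,1]],
])

```text
clock: 1.8
tcp_pos: [0.5984, -0.302, 0.1199]
orientation: [0.46, 0.537, 0.46, -0.537]
wrist_force: [0.4, 0.2, -0.7]
finger_gap: 0.0851
```

```bash
python3 - <<'E'
from h import *
go(591,-303.5,12,-.16)
E
```

```text
clock 1.8 tcp [ 598.4 -302.   119.9] gap 85.1 F [ 0.4  0.2 -0.7] | go [ 0.005 -0.    -0.001] [ 0.1079 -0.0071  0.0027]
```

>>> step_arm([
  [[0,0,0,0.02,-0.005,0.0025,1],[0,0,0,0.05,-0.007,0.0025,1],[0,0,0,0.08,-0.007,0.0025,1],[0,0,0,0.1,-0.007,0.0025,1],[0,0,0,0.108,-0.007,0.0025,1],[0,0,0,0.108,-0.007,0.0025,1],[0,0,0,0.108,-0.007,0.0025,0.35],[0,0,0,0.108,-0.007,0.0025,0.35],[0,0,0,0.108,-0.007,0.0025,0.35],[0,0,0,0.108,-0.007,0.0025,0.35],[0,0,0,0.108,-0.007,0.0025,0.35],[0,0,0,0.108,-0.007,0.0025,0.35]],
], force=40)

```text
clock: 3.0
tcp_pos: [0.5922, -0.304, 0.0135]
orientation: [0.461, 0.538, 0.459, -0.537]
wrist_force: [-0.7, -0.7, 6.0]
finger_gap: 0.0432
```

```bash
python3 - <<'E'
from h import *
p,d=env.read_camera("wrist");cv2.imwrite("pics/w1.png",p[:,:,::-1]);np.save("w1.npy",d)
go(591,-303.5,12,-.16)
E
```

```text
clock 3.05 tcp [ 592.2 -304.1   13.6] gap 43.2 F [-1.  -0.7  6. ] | go [ 0.005  0.001 -0.003] [ 0.0016 -0.0013 -0.0004]
```

View pics/w1.png

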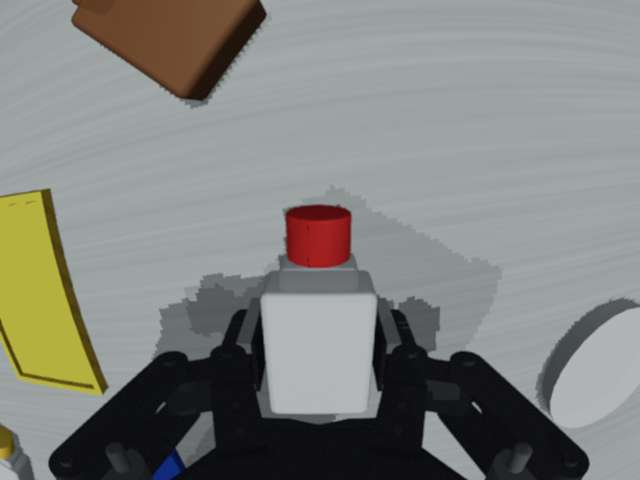

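>>> step_arm([
  [[0,0,0,-0.01,0,0,0.35],[0,0,0,-0.03,0,0,0.35],[0,0,0,-0.05,0,0,0.35],[0,0,0,-0.07,0,0,0.35],[0,0,0,-0.07,0,0,0.35]],
])

```text
clock: 3.55
tcp_pos: [0.5938, -0.305, 0.0873]
orientation: [0.463, 0.538, 0.457, -0.536]
wrist_force: [0.2, -0.5, 0.2]
finger_gap: 0.0431
```

```bash
python3 - <<'E'
from h import *
p,d=env.read_camera("side");cv2.imwrite("pics/s1.png",cv2.resize(p[100:220,230:390,::-1],None,fx=5,fy=5));np.save("s1.npy",d)
p,d=env.read_camera("wrist");cv2.imwrite("pics/w2.png",cv2.resize(p[180:420,160:480,::-1],None,fx=2.5,fy=2.5));np.save("w2.npy",d)
go(635.5,5.6,90,-.064)
E
```

```text
clock 3.65 tcp [ 592.2 -304.    83.8] gap 43.3 F [-0.4 -0.4 -0.5] | go [-0.091  0.002 -0.004] [-0.0067 -0.0048 -0.3125]
```

View pics/s1.png

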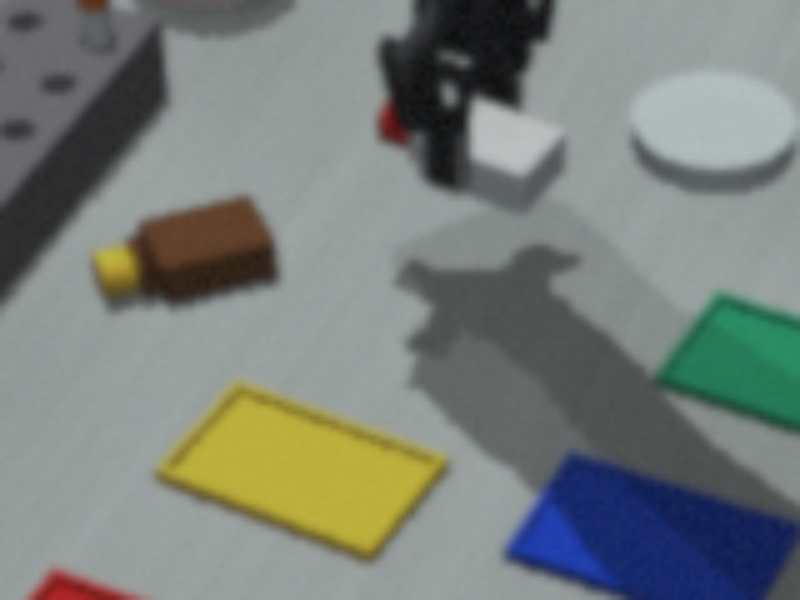

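View pics/w2.png

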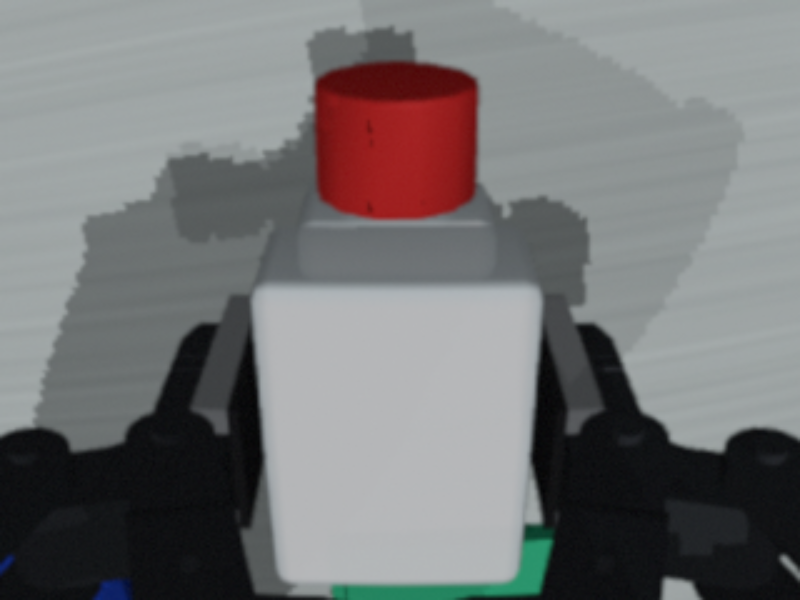

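```bash
python3 - <<'E'
from h import *
d=np.load("w2.npy");c=cal("wrist");K=c["mtx"];T=c["T_tool_cam"]
for u,v in [(257,300),(255,302),(252,310),(248,322),(241,345),(387,300),(388,305),(392,320),(320,310),(320,350),(320,400),(280,350),(360,350),(320,230)]:
    x=(u-K[0,2])/K[0,0];y=(v-K[1,2])/K[1,1];th=np.hypot(x,y);ray=np.array([x/th*np.sin(th),y/th*np.sin(th),np.cos(th)])
    P=ray/ray[2]*d[v,u];print((u,v),(T[:3,:3]@P+T[:3,3]).round(4))
E
```

```text
(257, 300) [ 0.0032  0.0116 -0.0267]
(255, 302) [ 0.0013  0.0117 -0.0272]
(252, 310) [-0.0059  0.012  -0.0272]
(248, 322) [-0.0155  0.0124 -0.0272]
(241, 345) [-0.0284  0.0109 -0.0276]
(387, 300) [ 0.0849 -0.0327  0.0445]
(388, 305) [-0.001   0.0115  0.0271]
(392, 320) [-0.0132  0.0118  0.0265]
(320, 310) [-0.0131  0.0165 -0.0006]
(320, 350) [-0.0119 -0.0025 -0.0005]
(320, 400) [-0.0122 -0.0297 -0.0005]
(280, 350) [-0.0131 -0.0019 -0.0162]
(360, 350) [-0.0139 -0.0013  0.015 ]
(320, 230) [-0.0109  0.0465 -0.0006]
```

```bash
cat >> h.py <<'E'
def wpt(d,u,v):
    c=cal("wrist");K=c["mtx"];T=c["T_tool_cam"]
    x=(u-K[0,2])/K[0,0];y=(v-K[1,2])/K[1,1];th=np.hypot(x,y);ray=np.array([x/th*np.sin(th),y/th*np.sin(th),np.cos(th)])
    return T[:3,:3]@(ray/ray[2]*d[v,u])+T[:3,3]
E
python3 - <<'E'
from h import *
d=np.load("w2.npy")
for u in(310,):
  for v in list(range(204,216,2))+list(range(260,305,3))+list(range(396,418,2)): print(v,(wpt(d,u,v)*1000).round(1))
E
```

```text
204 [85.7 32.3 -6.3]
206 [ 6.9 50.5 -4.4]
208 [ 4.4 50.4 -4.3]
210 [ 2.6 50.1 -4.3]
212 [-0.1 50.  -4.2]
214 [-3.5 50.1 -4.2]
260 [-11.7  35.8  -4.1]
263 [-11.6  34.6  -4.1]
266 [-11.8  33.5  -4.1]
269 [-8.6 31.  -4.2]
272 [-9.7 30.3 -4.2]
275 [-10.9  29.6  -4.2]
278 [-10.8  28.4  -4.2]
281 [-10.6  27.1  -4.2]
284 [-10.3  25.8  -4.2]
287 [-9.9 24.4 -4.2]
290 [-9.5 22.9 -4.2]
293 [-10.1  22.   -4.2]
296 [-11.   21.2  -4.2]
299 [-12.1  20.6  -4.2]
302 [-12.7  19.7  -4.2]
396 [-12.6 -27.   -4.7]
398 [-13.1 -27.8  -4.8]
400 [-12.9 -29.2  -4.8]
402 [-12.6 -30.7  -4.8]
404 [-12.8 -31.7  -4.8]
406 [-12.5 -33.3  -4.8]
408 [-12.9 -34.2  -4.8]
410 [-13.1 -35.2  -4.8]
412 [-12.9 -36.8  -4.9]
414 [  79.6 -133.6   -7.9]
416 [  80.6 -137.    -8. ]
```

>>> step_arm([
  [[-0.03,0,0,0,0,-0.03,0.35],[-0.06,0,0,0,0,-0.07,0.35],[-0.09,0,0,0,-0.005,-0.12,0.35],[-0.09,0,0,0,-0.01,-0.165,0.35],[-0.09,0,0,0,-0.01,-0.21,0.35],[-0.09,0,0,0,-0.01,-0.25,0.35],[-0.09,0,0,0,-0.01,-0.285,0.35],[-0.09,0,0,0,-0.01,-0.305,0.35],[-0.09,0,0,0,-0.01,-0.312,0.35],[-0.09,0,0,0,-0.01,-0.312,0.35],[-0.09,0,0,0,-0.01,-0.312,0.35]],
])

```text
clock: 4.75
tcp_pos: [0.6298, 0.005, 0.0825]
orientation: [-0.485, -0.516, -0.482, 0.516]
wrist_force: [-0.8, -0.6, -0.3]
finger_gap: 0.0431
```

```bash
python3 - <<'E'
from h import *
go(630.5,6,19,-.064)
E
```

```text
clock 4.75 tcp [629.8   5.   82.5] gap 43.1 F [-0.8 -0.6 -0.3] | go [-0.001  0.003 -0.003] [ 0.0635  0.0004 -0.0012]
```

>>> step_arm([
  [[0,0,0,0.02,0,-0.001,0.35],[0,0,0,0.04,0,-0.001,0.35],[0,0,0,0.055,0,-0.001,0.35],[0,0,0,0.064,0,-0.001,0.35],[0,0,0,0.064,0,-0.001,0.35],[0,0,0,0.065,0,-0.001,0.35],[0,0,0,0.065,0,-0.001,0.35]],
])

```text
clock: 5.45
tcp_pos: [0.6303, 0.0051, 0.0177]
orientation: [0.485, 0.516, 0.482, -0.516]
wrist_force: [-0.4, -0.4, -0.8]
finger_gap: 0.0431
```

>>> step_arm([
  [[0,0,0,0.001,0,0,0.8],[0,0,0,0.001,0,0,0.8],[0,0,0,0.001,0,0,0.8],[0,0,0,0.001,0,0,0.8],[0,0,0,-0.02,0,0,0.8],[0,0,0,-0.05,0,0,1],[0,0,0,-0.08,0,0,1],[0,0,0,-0.1,0,0,1],[0,0,0,-0.1,0,0,1]],
])

```text
clock: 6.35
tcp_pos: [0.6324, 0.0052, 0.1215]
orientation: [0.486, 0.518, 0.48, -0.515]
wrist_force: [1.6, -0.2, -0.0]
finger_gap: 0.0856
```

```bash
python3 - <<'E'
from h import *
p,d=env.read_camera("wrist");cv2.imwrite("pics/w3.png",p[:,:,::-1]);np.save("w3.npy",d)
import math
go(463.6-5*math.cos(.585),2.2+5*math.sin(.585),100,-.585)
E
```

```text
clock 6.4 tcp [631.3   5.3 119.4] gap 85.4 F [-0.2 -0.1 -0.4] | go [ 0.519  0.001 -0.007] [ 0.0183 -0.1716  0.0117]
```

View pics/w3.png

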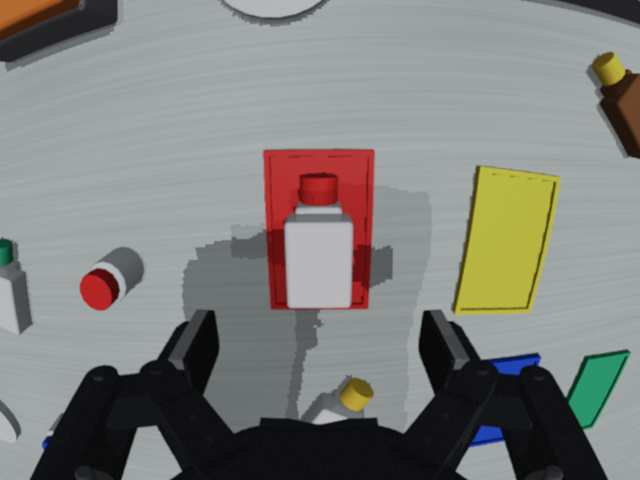

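>>> step_arm([
  [[0.12,0,0,0,-0.02,0,1],[0.24,0,0,0,-0.05,0.003,1],[0.36,0,0,0,-0.09,0.006,1],[0.48,0,0,0.01,-0.13,0.009,1],[0.52,0,-0.005,0.018,-0.16,0.012,1],[0.52,0,-0.005,0.018,-0.172,0.012,1],[0.52,0,-0.005,0.018,-0.172,0.012,1],[0.52,0,-0.005,0.018,-0.172,0.012,1]],
])

```text
clock: 7.2
tcp_pos: [0.3935, -0.1195, 0.0995]
orientation: [0.345, 0.626, 0.362, -0.598]
wrist_force: [0.1, -0.3, 0.4]
finger_gap: 0.0856
```

```bash
python3 - <<'E'
from h import *
import math
p,d=env.read_camera("wrist");cv2.imwrite("pics/w4.png",p[:,:,::-1])
go(463.6-5*math.cos(.585),2.2+5*math.sin(.585),12,-.585)
E
```

```text
clock 7.25 tcp [ 393.5 -119.6   99.7] gap 85.6 F [-0.6 -0.3 -0.6] | go [ 0.063 -0.045  0.003] [ 0.094  -0.0048 -0.1368]
```

View pics/w4.png

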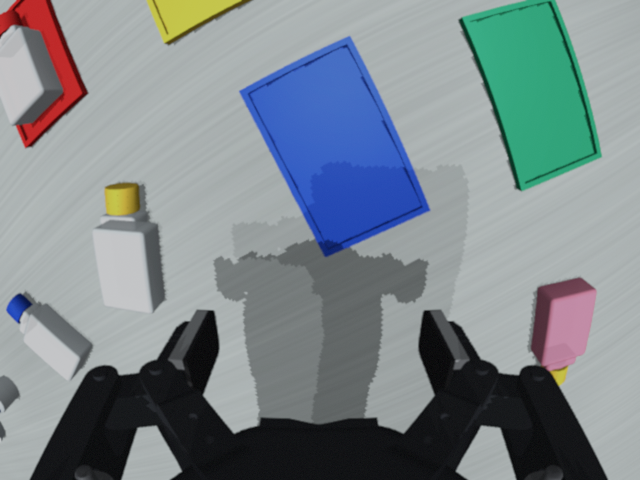

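```bash
python3 - <<'E'
from h import *
s=env.get_state();print(s["joint_pos"].round(3),s["qvel"].round(3))
E
```

```text
[-0.523  0.1   -0.597  0.876  0.045  3.141] [0.033 0.024 0.044 0.004 0.036 0.   ]
```

```bash
sed -i 's/for k in(1,-1)/for k in(1,)/' h.py; python3 - <<'E'
from h import *
import math
go(463.6-5*math.cos(.585),2.2+5*math.sin(.585),110,-.585)
E
```

```text
clock 7.25 tcp [ 393.5 -119.6   99.7] gap 85.6 F [-0.6 -0.3 -0.6] | go [-3.078 -0.005 -0.069] [-0.0039 -0.005  -0.1412]
```

>>> step_arm([
  [[-0.14,0,0,-0.004,0,-0.01,1],[-0.28,0,0,-0.004,0,-0.02,1],[-0.42,0,-0.01,-0.004,0,-0.03,1],[-0.56,0,-0.015,-0.004,0,-0.045,1],[-0.7,0,-0.02,-0.004,0,-0.06,1],[-0.84,0,-0.02,-0.004,0,-0.075,1],[-0.98,0,-0.02,-0.004,0,-0.09,1],[-1.12,0,-0.02,-0.004,0,-0.105,1],[-1.26,0,-0.03,-0.004,0,-0.12,1],[-1.4,0,-0.03,-0.004,0,-0.13,1],[-1.54,0,-0.03,-0.004,-0.005,-0.14,1],[-1.54,0,-0.03,-0.004,-0.005,-0.14,1]],
])

```text
clock: 8.45
tcp_pos: [0.4593, 0.0056, 0.1094]
orientation: [0.675, 0.202, 0.686, -0.181]
wrist_force: [0.2, -0.8, -1.0]
finger_gap: 0.0852
```

```bash
python3 - <<'E'
from h import *
import math
go(463.6-5*math.cos(.585),2.2+5*math.sin(.585),110,-.585)
E
```

```text
clock 8.45 tcp [459.3   5.6 109.4] gap 85.2 F [ 0.2 -0.8 -1. ] | go [-1.534  0.002 -0.038] [-0.0006 -0.0005  0.0005]
```

>>> step_arm([
  [[-0.14,0,0,0,0,0,1],[-0.28,0,0,0,0,0,1],[-0.42,0,-0.01,0,0,0,1],[-0.56,0,-0.01,0,0,0,1],[-0.7,0,-0.02,0,0,0,1],[-0.84,0,-0.02,0,0,0,1],[-0.98,0,-0.02,0,0,0,1],[-1.12,0,-0.03,0,0,0,1],[-1.26,0,-0.03,0,0,0,1],[-1.4,0,-0.035,0,0,0,1],[-1.53,0,-0.038,0,0,0,1],[-1.53,0,-0.038,0,0,0,1]],
])

```text
clock: 9.65
tcp_pos: [0.4594, 0.0057, 0.1091]
orientation: [0.624, -0.333, 0.624, 0.333]
wrist_force: [0.1, 0.2, 0.3]
finger_gap: 0.0855
```

```bash
python3 - <<'E'
from h import *
import math
p,d=env.read_camera("wrist");cv2.imwrite("pics/w5.png",p[:,:,::-1]);np.save("w5.npy",d)
s=env.get_state();print(s["joint_pos"].round(2))
go(463.6-5*math.cos(.585),2.2+5*math.sin(.585),13,-.585)
E
```

```text
[-0.16  0.18 -0.47  0.92  0.    0.43]
clock 9.7 tcp [459.4   5.7 109.1] gap 85.2 F [ 0.3  0.3 -0.1] | go [-0.009  0.001  0.001] [ 0.0961 -0.0004 -0.0007]
```

View pics/w5.png

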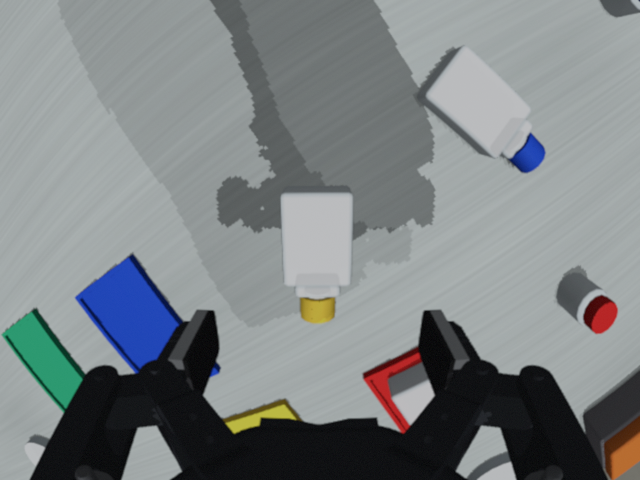

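>>> step_arm([
  [[0,0,0,0.03,0,-0.001,1],[0,0,0,0.06,0,-0.001,1],[0,0,0,0.085,0,-0.001,1],[0,0,0,0.096,0,-0.001,1],[0,0,0,0.096,0,-0.001,1],[0,0,0,0.096,0,-0.001,0.35],[0,0,0,0.096,0,-0.001,0.35],[0,0,0,0.096,0,-0.001,0.35],[0,0,0,0.096,0,-0.001,0.35],[0,0,0,0.096,0,-0.001,0.35],[0,0,0,0.096,0,-0.001,0.35]],
])

```text
clock: 10.8
tcp_pos: [0.4602, 0.0047, 0.0144]
orientation: [0.626, -0.332, 0.623, 0.331]
wrist_force: [-1.2, 0.5, 6.3]
finger_gap: 0.0431
```

>>> step_arm([
  [[0,0,0,-0.01,0,0,0.35],[0,0,0,-0.03,0,0,0.35],[0,0,0,-0.05,0,0,0.35],[0,0,0,-0.07,0,0,0.35],[0,0,0,-0.07,0,0,0.35]],
])

```text
clock: 11.3
tcp_pos: [0.4621, 0.0044, 0.0874]
orientation: [0.627, -0.333, 0.622, 0.33]
wrist_force: [0.9, -1.1, 0.1]
finger_gap: 0.043
```

```bash
cat > chk.py <<'E'
from h import *
import sys
p,d=env.read_camera("wrist");cv2.imwrite(f"pics/{sys.argv[1]}.png",p[:,:,::-1])
last=None
for u in (308,):
  for v in range(140,420,3):
    q=wpt(d,u,v)*1000
    if last is None or abs(q[0]-last)>6 : print(v,q.round(1),tuple(p[v,u]))
    elif q[0]<20 and v%12==0: print(v,q.round(1))
    last=q[0]
E
python3 chk.py w6
```

```text
140 [86.1 69.8 -4.6] (np.uint8(119), np.uint8(125), np.uint8(126))
227 [ 9.4 40.3 -2.8] (np.uint8(89), np.uint8(95), np.uint8(96))
```

View pics/w6.png

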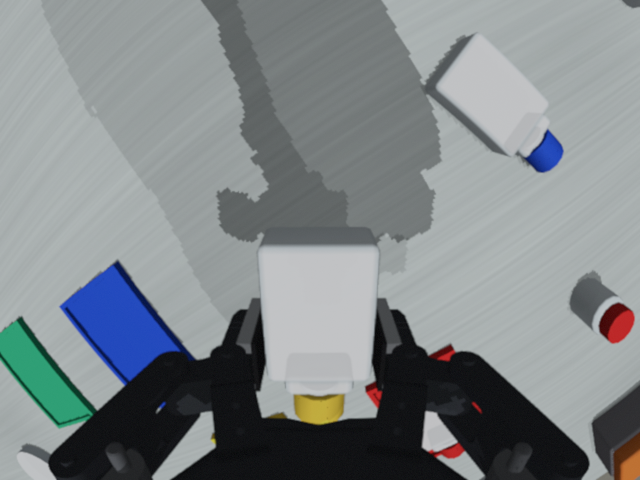

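```bash
python3 - <<'E'
from h import *
go(611.6,-140.3,85,-.114)
E
```

```text
clock 11.35 tcp [461.2   4.5  86. ] gap 43.1 F [-0.3  0.1 -0.4] | go [-0.48   0.002  0.007] [ 0.0022 -0.2057 -0.0358]
```

>>> step_arm([
  [[-0.08,0,0,0,-0.02,-0.004,0.35],[-0.17,0,0,0,-0.05,-0.009,0.35],[-0.26,0,0,0,-0.085,-0.015,0.35],[-0.35,0,0,0,-0.12,-0.021,0.35],[-0.42,0,0.003,0,-0.155,-0.027,0.35],[-0.47,0,0.006,0.002,-0.185,-0.032,0.35],[-0.48,0,0.007,0.002,-0.202,-0.035,0.35],[-0.48,0,0.007,0.002,-0.206,-0.036,0.35],[-0.48,0,0.007,0.002,-0.206,-0.036,0.35],[-0.48,0,0.007,0.002,-0.206,-0.036,0.35]],
])

```text
clock: 12.35
tcp_pos: [0.6104, -0.1397, 0.0845]
orientation: [0.528, -0.47, 0.527, 0.472]
wrist_force: [-0.4, -0.2, -0.3]
finger_gap: 0.0432
```

```bash
python3 - <<'E'
from h import *
go(611.6,-140.3,18.5,-.114)
E
```

```text
clock 12.35 tcp [ 610.4 -139.7   84.5] gap 43.2 F [-0.4 -0.2 -0.3] | go [-0.     0.003 -0.002] [ 0.0659 -0.0014 -0.0006]
```

>>> step_arm([
  [[0,0,0,0.02,-0.001,0,0.35],[0,0,0,0.04,-0.001,0,0.35],[0,0,0,0.055,-0.001,0,0.35],[0,0,0,0.065,-0.001,0,0.35],[0,0,0,0.066,-0.001,0,0.35],[0,0,0,0.066,-0.001,0,0.35],[0,0,0,0.066,-0.001,0,0.35]],
])

```text
clock: 13.05
tcp_pos: [0.6114, -0.1394, 0.019]
orientation: [0.528, -0.47, 0.527, 0.472]
wrist_force: [-0.4, 0.1, 0.1]
finger_gap: 0.0434
```

>>> step_arm([
  [[0,0,0,0,0,0,0.8],[0,0,0,0,0,0,0.8],[0,0,0,0,0,0,0.8],[0,0,0,0,0,0,0.8],[0,0,0,-0.02,0,0,0.8],[0,0,0,-0.05,0,0,1],[0,0,0,-0.08,0,0,1],[0,0,0,-0.1,0,0,1],[0,0,0,-0.1,0,0,1]],
])

```text
clock: 13.95
tcp_pos: [0.6137, -0.1405, 0.1226]
orientation: [0.529, -0.472, 0.526, 0.47]
wrist_force: [-0.0, -0.2, 0.2]
finger_gap: 0.0856
```

```bash
python3 - <<'E'
from h import *
import math
p,d=env.read_camera("wrist");cv2.imwrite("pics/w7.png",p[:,:,::-1])
go(447-5*math.cos(.36),146.5-5*math.sin(.36),110,.36)
E
```

```text
clock 14.0 tcp [ 612.7 -140.1  120.6] gap 85.3 F [0.8 0.1 0.8] | go [-0.474  0.001  0.003] [0.0105 0.2016 0.2636]
```

View pics/w7.png

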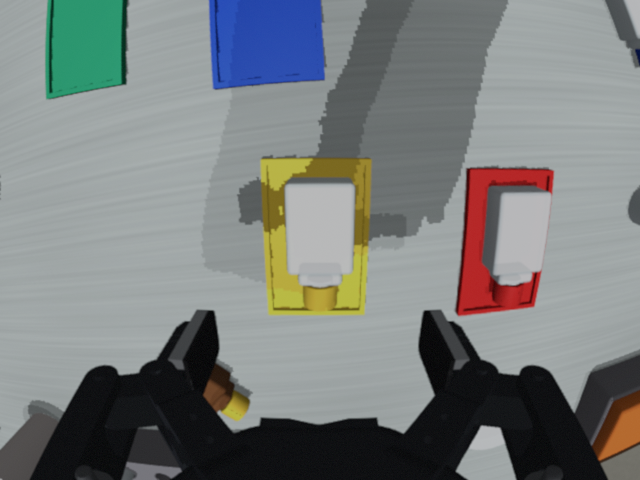

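The yellow flask sits centrally in its tray (box about 262–371 × 157–314), and red in its own. Next is blue.

>>> step_arm([
  [[-0.08,0,0,0,0.015,0.02,1],[-0.16,0,0,0,0.035,0.05,1],[-0.24,0,0,0.003,0.06,0.085,1],[-0.32,0,0,0.006,0.09,0.12,1],[-0.4,0,0,0.01,0.12,0.157,1],[-0.474,0,0,0.01,0.15,0.195,1],[-0.474,0,0,0.01,0.175,0.23,1],[-0.474,0,0,0.01,0.195,0.255,1],[-0.474,0,0,0.01,0.202,0.264,1],[-0.474,0,0,0.01,0.202,0.264,1],[-0.474,0,0,0.01,0.202,0.264,1]],
])

```text
clock: 15.1
tcp_pos: [0.4425, 0.1446, 0.11]
orientation: [-0.403, 0.582, -0.402, -0.581]
wrist_force: [1.4, -0.5, -1.2]
finger_gap: 0.0853
```

```bash
python3 - <<'E'
from h import *
import math
p,d=env.read_camera("wrist");cv2.imwrite("pics/w8.png",p[:,:,::-1])
go(447-5*math.cos(.36),146.5-5*math.sin(.36),13,.36)
E
```

```text
clock 15.15 tcp [442.8 144.3 110.2] gap 85.3 F [-0.4 -0.   0.2] | go [-0.001 -0.     0.003] [0.0971 0.0006 0.0006]
```

View pics/w8.png

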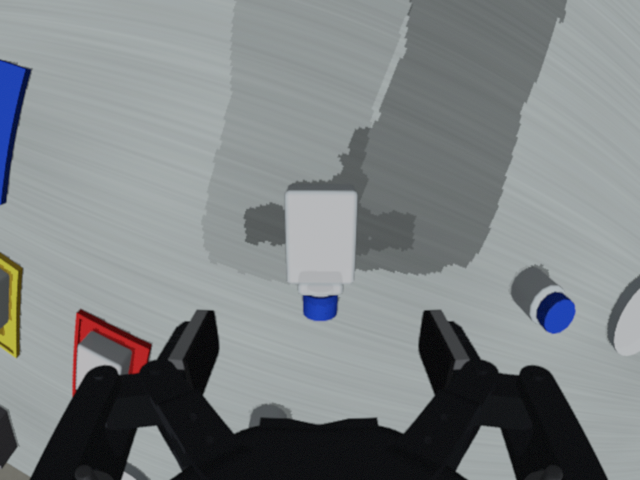

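>>> step_arm([
  [[0,0,0,0.03,0.001,0.001,1],[0,0,0,0.06,0.001,0.001,1],[0,0,0,0.085,0.001,0.001,1],[0,0,0,0.097,0.001,0.001,1],[0,0,0,0.097,0.001,0.001,1],[0,0,0,0.097,0.001,0.001,0.35],[0,0,0,0.097,0.001,0.001,0.35],[0,0,0,0.097,0.001,0.001,0.35],[0,0,0,0.097,0.001,0.001,0.35],[0,0,0,0.097,0.001,0.001,0.35],[0,0,0,0.097,0.001,0.001,0.35]],
])

```text
clock: 16.25
tcp_pos: [0.443, 0.145, 0.0142]
orientation: [-0.404, 0.583, -0.401, -0.58]
wrist_force: [-1.2, -0.7, 6.2]
finger_gap: 0.043
```

>>> step_arm([
  [[0,0,0,-0.01,0,0,0.35],[0,0,0,-0.03,0,0,0.35],[0,0,0,-0.05,0,0,0.35],[0,0,0,-0.07,0,0,0.35],[0,0,0,-0.07,0,0,0.35]],
])

```text
clock: 16.75
tcp_pos: [0.4445, 0.1454, 0.0871]
orientation: [-0.405, 0.584, -0.4, -0.579]
wrist_force: [-0.1, 0.0, -0.8]
finger_gap: 0.0437
```

```bash
python3 chk.py w9; python3 - <<'E'
from h import *
go(445.6-5,-155.8+.3,90,-.065)
E
```

```text
140 [86.4 68.7 -5.3] (np.uint8(153), np.uint8(160), np.uint8(160))
227 [ 9.6 39.2 -3.5] (np.uint8(87), np.uint8(93), np.uint8(94))
269 [-131.7   82.6    0.4] (np.uint8(190), np.uint8(191), np.uint8(193))
272 [-13.   29.7  -3.1] (np.uint8(190), np.uint8(191), np.uint8(193))
clock 16.8 tcp [443.7 145.2  85.7] gap 43.6 F [ 0.8  0.1 -0.6] | go [ 0.424 -0.     0.009] [-0.0048  0.1086 -0.2804]
```

>>> step_arm([
  [[0.06,0,0,0,0.01,-0.02,0.35],[0.13,0,0,0,0.025,-0.055,0.35],[0.2,0,0,0,0.04,-0.095,0.35],[0.27,0,0.003,0,0.055,-0.138,0.35],[0.34,0,0.006,0,0.07,-0.18,0.35],[0.4,0,0.009,0,0.085,-0.22,0.35],[0.424,0,0.009,0,0.097,-0.25,0.35],[0.424,0,0.009,0,0.106,-0.273,0.35],[0.424,0,0.009,0,0.109,-0.28,0.35],[0.424,0,0.009,0,0.109,-0.28,0.35],[0.424,0,0.009,0,0.109,-0.28,0.35]],
])

```text
clock: 17.9
tcp_pos: [0.4394, -0.1541, 0.0846]
orientation: [0.516, -0.483, 0.516, 0.484]
wrist_force: [0.6, -0.1, -0.2]
finger_gap: 0.0435
```

```bash
python3 - <<'E'
from h import *
go(445.6-5.5,-155.8+.3,18.5,-.065)
E
```

```text
clock 17.9 tcp [ 439.4 -154.1   84.6] gap 43.5 F [ 0.6 -0.1 -0.2] | go [ 0.001  0.001 -0.002] [ 0.0661 -0.0009 -0.0014]
```

>>> step_arm([
  [[0,0,0,0.02,-0.001,-0.001,0.35],[0,0,0,0.04,-0.001,-0.001,0.35],[0,0,0,0.055,-0.001,-0.001,0.35],[0,0,0,0.065,-0.001,-0.001,0.35],[0,0,0,0.066,-0.001,-0.001,0.35],[0,0,0,0.066,-0.001,-0.001,0.35],[0,0,0,0.066,-0.001,-0.001,0.35]],
])

```text
clock: 18.6
tcp_pos: [0.4406, -0.1547, 0.0189]
orientation: [0.516, -0.483, 0.516, 0.484]
wrist_force: [0.2, 0.4, -1.0]
finger_gap: 0.0433
```

>>> step_arm([
  [[0,0,0,0,0,0,0.8],[0,0,0,0,0,0,0.8],[0,0,0,0,0,0,0.8],[0,0,0,0,0,0,0.8],[0,0,0,-0.02,0,0,0.8],[0,0,0,-0.05,0,0,1],[0,0,0,-0.08,0,0,1],[0,0,0,-0.1,0,0,1],[0,0,0,-0.1,0,0,1]],
])

```text
clock: 19.5
tcp_pos: [0.4426, -0.156, 0.1218]
orientation: [0.516, -0.485, 0.515, 0.482]
wrist_force: [-0.1, -0.3, 0.8]
finger_gap: 0.0854
```

```bash
python3 - <<'E'
from h import *
import math
p,d=env.read_camera("wrist");cv2.imwrite("pics/w10.png",p[:,:,::-1])
go(607-5*math.cos(.3),309+5*math.sin(.3),120,-.3)
E
```

```text
clock 19.55 tcp [ 441.7 -155.5  120.1] gap 85.3 F [ 0.9  0.6 -0.8] | go [ 0.236 -0.     0.002] [ 2.000e-04 -1.306e-01  4.752e-01]
```

View pics/w10.png

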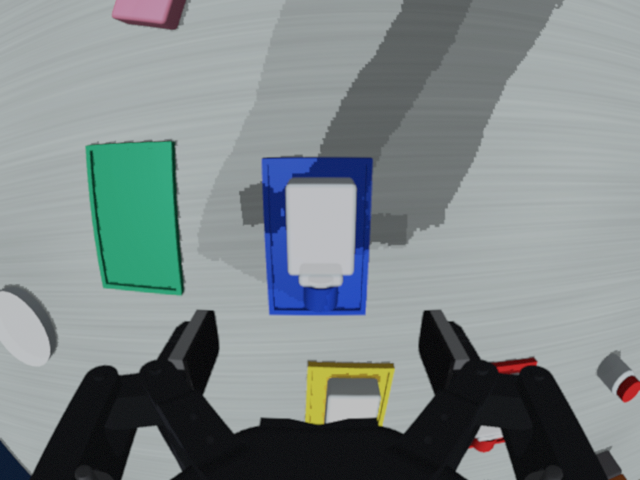

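>>> step_arm([
  [[0.05,0,0,0,-0.008,0.03,1],[0.1,0,0,0,-0.02,0.075,1],[0.15,0,0,0,-0.033,0.12,1],[0.2,0,0,0,-0.046,0.168,1],[0.236,0,0,0,-0.06,0.216,1],[0.236,0,0,0,-0.073,0.264,1],[0.236,0,0,0,-0.086,0.312,1],[0.236,0,0,0,-0.1,0.36,1],[0.236,0,0,0,-0.113,0.408,1],[0.236,0,0,0,-0.124,0.45,1],[0.236,0,0,0,-0.131,0.475,1],[0.236,0,0,0,-0.131,0.475,1]],
])

```text
clock: 20.75
tcp_pos: [0.6023, 0.3136, 0.1175]
orientation: [0.568, -0.421, 0.568, 0.421]
wrist_force: [-0.8, -0.2, 0.4]
finger_gap: 0.0853
```

```bash
python3 - <<'E'
from h import *
import math
p,d=env.read_camera("wrist");cv2.imwrite("pics/w11.png",p[:,:,::-1])
go(607-5*math.cos(.3),309+5*math.sin(.3),13,-.3)
E
```

```text
clock 20.8 tcp [601.7 311.6 117.6] gap 85.5 F [ 0.1 -0.2  0. ] | go [ 0.003 -0.002 -0.   ] [ 0.1046 -0.0008 -0.0007]
```

View pics/w11.png

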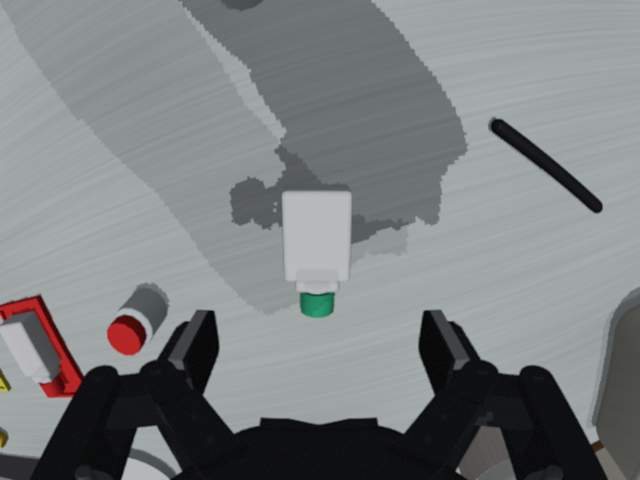

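>>> step_arm([
  [[0,0,0,0.03,0,-0.001,1],[0,0,0,0.06,0,-0.001,1],[0,0,0,0.09,0,-0.001,1],[0,0,0,0.104,0,-0.001,1],[0,0,0,0.104,0,-0.001,1],[0,0,0,0.104,0,-0.001,0.35],[0,0,0,0.104,0,-0.001,0.35],[0,0,0,0.104,0,-0.001,0.35],[0,0,0,0.104,0,-0.001,0.35],[0,0,0,0.104,0,-0.001,0.35],[0,0,0,0.104,0,-0.001,0.35]],
])

```text
clock: 21.9
tcp_pos: [0.6028, 0.311, 0.0157]
orientation: [0.569, -0.421, 0.568, 0.42]
wrist_force: [-0.6, -1.0, 6.1]
finger_gap: 0.0431
```

>>> step_arm([
  [[0,0,0,-0.01,0,0,0.35],[0,0,0,-0.04,0,0,0.35],[0,0,0,-0.08,0,0,0.35],[0,0,0,-0.11,0,0,0.35],[0,0,0,-0.11,0,0,0.35]],
])

```text
clock: 22.4
tcp_pos: [0.6054, 0.3123, 0.1323]
orientation: [0.572, -0.422, 0.564, 0.419]
wrist_force: [0.5, 1.0, 0.3]
finger_gap: 0.0436
```

```bash
python3 chk.py w12; python3 - <<'E'
from h import *
go(420.5-5,-294.5+.6,120,-.107)
E
```

```text
140 [131.1  66.6  -5.9] (np.uint8(112), np.uint8(118), np.uint8(117))
185 [-131.7   83.1    1.1] (np.uint8(90), np.uint8(95), np.uint8(95))
188 [131.3  32.   -6.1] (np.uint8(91), np.uint8(96), np.uint8(96))
227 [12.7 38.9 -3. ] (np.uint8(86), np.uint8(91), np.uint8(93))
245 [-131.7   83.1    1.1] (np.uint8(131), np.uint8(138), np.uint8(140))
248 [-9.7 38.1 -2.4] (np.uint8(170), np.uint8(177), np.uint8(180))
305 [-131.7   83.1    1.1] (np.uint8(189), np.uint8(190), np.uint8(192))
308 [-11.8  15.3  -2.6] (np.uint8(189), np.uint8(190), np.uint8(192))
clock 22.45 tcp [604.3 311.8 129.5] gap 43.4 F [-0.6  0.4 -0.9] | go [-0.19   0.003  0.008] [ 0.0069  0.0035 -0.6345]
```

>>> step_arm([
  [[-0.04,0,0,0,0,-0.03,0.35],[-0.08,0,0,0,0,-0.07,0.35],[-0.12,0,0,0,0,-0.115,0.35],[-0.16,0,0.004,0,0,-0.16,0.35],[-0.19,0,0.008,0,0,-0.205,0.35],[-0.19,0,0.008,0,0,-0.25,0.35],[-0.19,0,0.008,0,0,-0.295,0.35],[-0.19,0,0.008,0,0,-0.34,0.35],[-0.19,0,0.008,0,0,-0.385,0.35],[-0.19,0,0.008,0,0,-0.42,0.35],[-0.19,0,0.008,0,0,-0.44,0.35],[-0.19,0,0.008,0,0,-0.44,0.35]],
])

```text
clock: 23.65
tcp_pos: [0.4741, -0.1108, 0.1267]
orientation: [0.527, -0.47, 0.526, 0.473]
wrist_force: [0.9, 0.4, -1.2]
finger_gap: 0.0433
```

```bash
python3 - <<'E'
from h import *
go(420.5-6,-294.5+.6,90,-.107)
E
```

```text
clock 23.65 tcp [ 474.1 -110.8  126.7] gap 43.3 F [ 0.9  0.4 -1.2] | go [-0.004  0.003 -0.002] [ 0.0361  0.0389 -0.1887]
```

>>> step_arm([
  [[0,0,0,0.005,0.008,-0.035,0.35],[0,0,0,0.01,0.016,-0.075,0.35],[0,0,0,0.015,0.024,-0.115,0.35],[0,0,0,0.025,0.032,-0.15,0.35],[0,0,0,0.035,0.037,-0.177,0.35],[0,0,0,0.036,0.039,-0.189,0.35],[0,0,0,0.036,0.039,-0.189,0.35],[0,0,0,0.036,0.039,-0.189,0.35]],
])

```text
clock: 24.45
tcp_pos: [0.4145, -0.293, 0.09]
orientation: [0.527, -0.47, 0.526, 0.473]
wrist_force: [-0.7, -0.9, -0.9]
finger_gap: 0.0433
```

```bash
python3 - <<'E'
from h import *
go(420.5-6,-294.5+.6,19.5,-.107)
E
```

```text
clock 24.45 tcp [ 414.5 -293.    90. ] gap 43.3 F [-0.7 -0.9 -0.9] | go [-0.003  0.005 -0.002] [ 0.0705 -0.0002 -0.0013]
```

>>> step_arm([
  [[0,0,0,0.02,0,-0.001,0.35],[0,0,0,0.045,0,-0.001,0.35],[0,0,0,0.06,0,-0.001,0.35],[0,0,0,0.07,0,-0.001,0.35],[0,0,0,0.071,0,-0.001,0.35],[0,0,0,0.071,0,-0.001,0.35],[0,0,0,0.071,0,-0.001,0.35]],
])

```text
clock: 25.15
tcp_pos: [0.4149, -0.2934, 0.0195]
orientation: [0.527, -0.471, 0.526, 0.473]
wrist_force: [0.6, 0.7, -0.4]
finger_gap: 0.0433
```

>>> step_arm([
  [[0,0,0,0,0,0,0.8],[0,0,0,0,0,0,0.8],[0,0,0,0,0,0,0.8],[0,0,0,0,0,0,0.8],[0,0,0,-0.02,0,0,0.8],[0,0,0,-0.05,0,0,1],[0,0,0,-0.09,0,0,1],[0,0,0,-0.13,0,0,1],[0,0,0,-0.17,0,0,1],[0,0,0,-0.17,0,0,1]],
])

```text
clock: 26.15
tcp_pos: [0.4175, -0.2965, 0.1954]
orientation: [0.527, -0.474, 0.526, 0.47]
wrist_force: [1.5, -0.7, 0.2]
finger_gap: 0.0856
```

```bash
python3 - <<'E'
from h import *
p,d=env.read_camera("top");cv2.imwrite("pics/top1.png",p[:,:,::-1]);np.save("top1.npy",d)
go(170,-549,240,-.107)
E
```

```text
clock 26.2 tcp [ 416.6 -295.7  192.6] gap 85.5 F [-0.2 -0.4 -0.3] | go [-0.002 -0.     0.004] [-0.0481  0.2173 -0.2787]
```

View pics/top1.png

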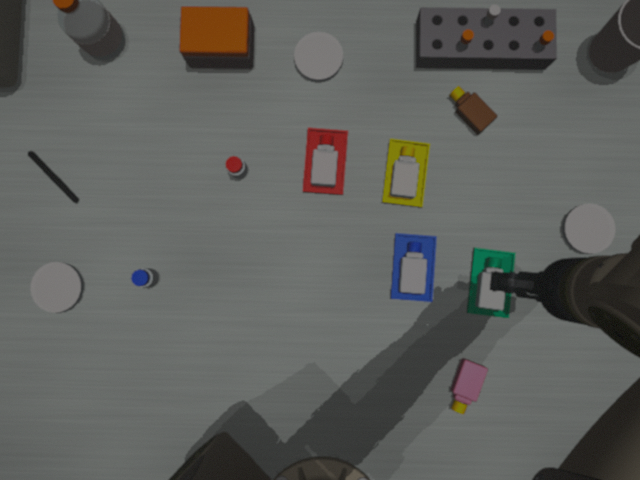

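All flasks are in their trays. The red vial (235,165) and blue vial (143,278) look unmoved. I'll back the arm off and measure.

>>> step_arm([
  [[0,0,0,-0.01,0.02,-0.03,1],[0,0,0,-0.03,0.05,-0.06,1],[0,0,0,-0.048,0.08,-0.1,1],[0,0,0,-0.048,0.11,-0.14,1],[0,0,0,-0.048,0.14,-0.18,1],[0,0,0,-0.048,0.17,-0.22,1],[0,0,0,-0.048,0.2,-0.255,1],[0,0,0,-0.048,0.217,-0.278,1],[0,0,0,-0.048,0.217,-0.278,1],[0,0,0,-0.048,0.217,-0.278,1]],
])

```text
clock: 27.2
tcp_pos: [0.1697, -0.5478, 0.2381]
orientation: [0.529, -0.472, 0.525, 0.471]
wrist_force: [0.3, 0.9, -0.1]
finger_gap: 0.0854
```

```bash
cat > f.py <<'E'
from h import *
p,d=env.read_camera("top");p=np.ascontiguousarray(p[:,:,::-1]);cv2.imwrite("pics/top2.png",p);np.save("top2.npy",d)
W=cloud("top",d);hsv=cv2.cvtColor(p,cv2.COLOR_BGR2HSV);y,x=np.mgrid[0:480,0:640]
T=dict(green=(491,283,420.5,-294.4,-.107),red=(326,161,635.5,5.6,-.064),blue=(413,268,445.6,-155.8,-.065),yellow=(406,173,616.4,-140.9,-.114))
for n,(u,v,cx,cy,a) in T.items():
    m=((np.hypot(x-u,y-v)<38)&(W[...,2]>.02)&(W[...,2]<.05)&(hsv[...,1]<70)).astype(np.uint8)
    k,l,st,ce=cv2.connectedComponentsWithStats(m);m=l==1+np.argmax(st[1:,4])
    r=rect(np.array([plane("top",(i,j),.030)[:2] for j,i in zip(*np.nonzero(m))]))
    o=np.array(r[:2])+9*np.array([np.cos(r[4]),np.sin(r[4])])-[cx,cy]
    q=W[m];A=np.c_[q[:,:2]-q[:,:2].mean(0),np.ones(len(q))];s=np.linalg.lstsq(A,q[:,2],rcond=None)[0]
    print(n,"size",np.round(r[2:4],1),"dxy in tray",np.round([o[0]*np.cos(a)+o[1]*np.sin(a),-o[0]*np.sin(a)+o[1]*np.cos(a)],1),"dyaw",round(r[4]-a,3),"top z",round(np.median(q[:,2])*1000,1),"slope",s[:2].round(3))
for n,b in dict(red_vial=(234,164),blue_vial=(140,278)).items():
    nc=(np.hypot(x-b[0],y-b[1])<14)&(hsv[...,1]>110); 
    print(n,np.array([plane("top",(i,j),.052)[:2] for j,i in zip(*np.nonzero(nc))]).mean(0),nc.sum())
go(0,0,0,0)
E
python3 f.py
```

```text
green size [71.  45.3] dxy in tray [-0.3  3.6] dyaw -0.008 top z 28.4 slope [-0.019 -0.028]
red size [71.2 43. ] dxy in tray [-2.5 -0.2] dyaw 0.004 top z 28.2 slope [-0.012 -0.01 ]
blue size [70.9 44. ] dxy in tray [-0.5  2.7] dyaw -0.001 top z 28.3 slope [-0.017 -0.028]
yellow size [71.9 43.7] dxy in tray [-1.8  2.6] dyaw -0.0 top z 28.4 slope [-0.011 -0.017]
red_vial [0.61750003 0.16247851] 204
blue_vial [0.41922693 0.31681032] 213
clock 27.25 tcp [ 170.5 -547.3  238.5] gap 85.7 F [-0.3  0.7  1.3] | go [-0.11   0.003  0.003] [0.2393 0.23   0.5247]
```

View pics/top2.png

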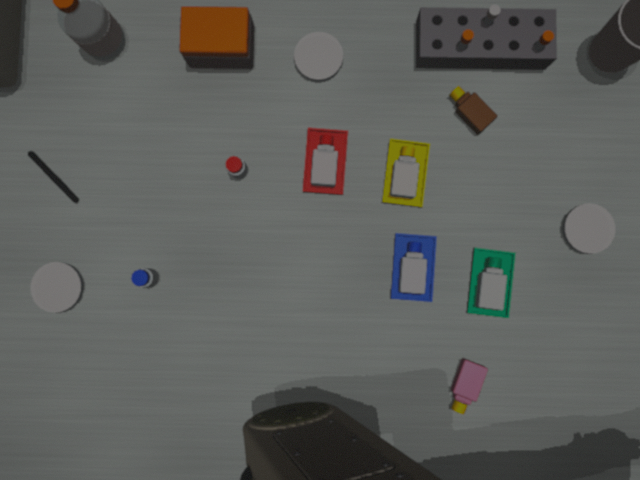

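```bash
python3 -c "
from workcell import env
env.hand_in()"
```

```text
the job is handed in; nothing more can be done
```

All four flasks are lying released in the trays of their cap colours, in the order red, yellow, blue, green. I handed the job in at about 27 s on the robot clock.

- **Position:** the last top-camera check put each flask within 4 mm of its tray's centre and 0.01 rad of its length, against limits of 13 mm and 0.35 rad.
- **Height:** the flask tops read 4 mm higher than when they lay on the bench, so they rest on the tray floors.
- **Level:** the slopes fitted to the depth readings were at most about 0.03 rad per axis. These fits include some edge pixels.
- **Vials:** the red and blue vials measured within 0.2 mm of where they started, and both stood upright. The arm was clear of everything at the end.

- **Failed move:** the approach to the yellow flask missed because the last joint reached its limit, and the empty, open gripper stopped about 140 mm to the side. Nothing was touched. I turned the gripper half a turn and used that grasp direction for the remaining flasks.
- **Trained network:** for "yellow flask" it reported the pink and brown look-alikes first. I located the flasks from the top camera's depth and colour instead.

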